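# File a sawn stone specimen in the third gap

## Robot

A 6-joint arm with a two-finger parallel gripper is mounted at the origin on the work surface. World frame = base frame: x ahead of the robot, y to its left, z up, the work surface at z = 0. Lengths are in m, angles in rad, forces in N, time in s.
With the tool pointing down it reaches from about 0.225 to 0.875 m from the base axis. Payload 3.4 kg.
Tool frame: the origin (TCP) lies at the very end of the fingers, on their centre line; the grasp point (between the pads) lies 19 mm behind it (grip_depth is the distance from the TCP to the grasp point, in m); x points along the fingers, z is the direction in which the jaws open and shut, and the axes are right-handed (so a half turn about x gives the same grasp; the last joint's range is limited). The gripper opens to 85 mm and grips with 20 to 120 N. Pads are 22 mm wide; open, the fingers measure 114 mm over their backs; the gripper's body (76 mm by 85 mm) begins 54 mm behind the grasp point. The pads swing forward as they close: fully open they stand 13 mm farther back than shut.
Start: joints at [-1.381, 0.276, 1.505, -0, 1.361, -0.121], TCP at [0.176, -0.547, 0.203] pointing down, gripper open.
Joint ranges: [-2.89, 2.89], [-0.75, 2.08], [0.22, 2.7], [-1.18, 4.32], [0.11, 2.71], [-2.7, 2.7]. Speed limits (rad/s): [2.57, 2.57, 3.14, 3.14, 3.14, 3.14].

## Interface

Orientations are given as a unit quaternion [w, x, y, z].
In Python, from rig import get_state, get_image, sign_off, grip_depth gives the robot as it stands. The module is installed in compiled form; this text tells all that it offers.
- The arm moves only by the tool arm_command, never from a script. Its argument "series" is a list of rows, each an object with "dp": the shift along the tool's x, y, z scaled (see below), a list of three; "angular": the turn, a rotation vector about the tool's x, y, z scaled (see below), a list of three; "gripper": the finger opening in mm, from 0 to 85.4. A call has exactly 8 rows; each row shifts and turns the pose as measured when the row begins, along the tool's axes as they then stand; what a row does not reach is not made up. The controller multiplies each number of a shift by 0.12 m and each number of a turn by 90 degrees. A row lasts 1/8 s, in which the tool goes at most 62.5 mm and 10.7 degrees, less where a joint would pass 70% of its speed; a pose out of reach is approached as far as the arm can. A call with a number of a shift or a turn outside -1 to 1 is refused whole. A call with a gripper value outside its range is refused whole. The fingers move at their own pace and stop on an object; "grip_force" is the grip in N (left out, the last holds). Time passes only in rows, so rows that do not move let the fingers close, or fill a call up. It gives the time, the measured TCP pose, the force and the opening at its end, in the units of the state.
- get_state(): the state, without advancing time (a new reading comes with each control period).
- get_image(name): name is "scene" or "side" or "wrist"; returns a dict with "image" (400x640x3 uint8, blue, green, red), "depth" (400x640 float32, m along the optical axis (not along the pixel's ray), 0 where there is no reading), "mtx" (3x3 intrinsics, pixels), "view" (4x4, takes a point from world to camera coordinates); the wrist camera has in their place "mount" (4x4, takes a point from camera to tool coordinates, whose origin is the TCP and whose axes are the tool frame's). Camera axes: x right, y up, looking along -z (the intrinsics and any distortion apply to the point x, -y, -z); pixel columns grow to the right and rows downward; lengths in m; the calibration is good to about 2 mm. A picture is of the moment at which its call begins: read the wrist's pose just before it.
- sign_off(): hands the job in, once; it reports no verdict.
The state is a dict: "clock": time; "qpos": joint angles; "qd": joint speeds; "effort": joint torques, N m; "position": TCP position; "ee_rot": TCP orientation; "contact_force": force on the tool from outside, world axes, zero at the start; "moment": the same for the moment, N m; "width": finger opening in m.
Only numpy, scipy, OpenCV 4.12 (cv2) and the standard library are available. Lean on these libraries where they do the work, as an engineer would, in place of code of your own. Each camera call takes 0.05 s, during which the arm holds its last target. There are 200 camera calls.

## Task

Count the gaps of the specimen rack by running the tip of the shut fingers along the metal rail on top of it, starting at the end with the tall ball-topped post: touch the rail over the first, then the second, then the third gap (gaps that already hold a stone count too). Then push the loose stone block that stands in the rack's front lane along the lane and fully home into that third gap, straight and flat on the rack's floor. Only touch and push: do not tip or lift the block, and leave the jar in the lane, the two filed stones and everything else where they are.

Things in the scene. Friction and masses are not known exactly. Their poses are not given: they have to be found in the camera images.
- rack: fixed plywood specimen rack, open front towards the robot. Origin at table level; x runs from the robot's side to the back, y along the rack to its left, z up. Floor board 6 mm thick, x -80 to +66 mm, y -165 to +165 mm. Seven upright dividers 8 mm thick, x -10 to +60 mm, tops 50 mm above the table, front ends rounded, at y 0, +-46, +-92, +-138 mm
- lane (a point): middle of the lane's floor at the front of the rack (rack x -42, y 0, 6 mm above the table; axes as the rack's). The lane runs along rack y, open at both ends, 64 mm wide (rack x -74 to -10 mm), between the front lip (x -80 to -74 mm, top 14 mm above the table) and the dividers' front ends
- stop (a point): middle of the stop bar's front face at the back of the gaps, at floor level (rack x +52, y 0; axes as the rack's); top 31 mm above the table. The six gaps between the dividers are 38 mm wide and 62 mm deep, centred at rack y +-23, +-69, +-115 mm, open to the lane and above
- rail (a point): middle of the aluminium rail's top (rack x +50, y 0, 61 mm above the table; axes as the rack's). The rail lies on the dividers' back ends, x +40 to +60 mm, along rack y; it is six pads, one over each gap, with 12 mm notches (5 mm deep) between them over the dividers
- padA: the stretch of the rail over the gap nearest the rack's +y end: flat aluminium pad 20 mm (rack x) by 34 mm (rack y), 5 mm thick; origin at the centre of its TOP face, 61 mm above the table; axes as the rack's; fixed and rigid
- padB: the stretch of the rail over the next gap towards -y: flat aluminium pad 20 mm (rack x) by 34 mm (rack y), 5 mm thick; origin at the centre of its TOP face, 61 mm above the table; axes as the rack's; fixed and rigid
- padC: the stretch of the rail over the next gap (just on the +y side of the rack's middle): flat aluminium pad 20 mm (rack x) by 34 mm (rack y), 5 mm thick; origin at the centre of its TOP face, 61 mm above the table; axes as the rack's; fixed and rigid
- padD: the stretch of the rail over the next gap (just on the -y side of the rack's middle): flat aluminium pad 20 mm (rack x) by 34 mm (rack y), 5 mm thick; origin at the centre of its TOP face, 61 mm above the table; axes as the rack's; fixed and rigid
- padE: the stretch of the rail over the next gap: flat aluminium pad 20 mm (rack x) by 34 mm (rack y), 5 mm thick; origin at the centre of its TOP face, 61 mm above the table; axes as the rack's; fixed and rigid
- padF: the stretch of the rail over the gap nearest the rack's -y end: flat aluminium pad 20 mm (rack x) by 34 mm (rack y), 5 mm thick; origin at the centre of its TOP face, 61 mm above the table; axes as the rack's; fixed and rigid
- post: tall aluminium post with a 22 mm ball on top, 83 mm above the table, at one end of the rack (rack x 30 mm, y +154 or -154 mm): the count starts at this end. At the other end stands a short 14 mm stub. Origin at its foot, on the rack's floor
- block: the loose sawn stone block to file (pale marble), 60 mm (its x) by 32 mm (its y) by 40 mm tall, about 0.18 kg (0.13 to 0.25), standing in the lane near one end, its long side across the lane, with 2 mm play to lip and dividers; origin at the centre of its underside. Slides freely on the floor board. Home in a gap its centre is at rack x = +22 mm, its front face 2 mm inside the dividers' ends
- filed1: grey sawn stone of the same size, already home in the second gap from the rack's +y end, loose; origin at the centre of its underside
- filed2: reddish sawn stone of the same size, already home in the second gap from the rack's -y end, loose; origin at the centre of its underside
- lane_jar: small closed round jar, 44 mm across, 45 mm tall, loose, standing in the lane at the end where the block is not; origin at the centre of its underside
- tub1: closed sample tub 80 mm across, 75 mm tall, on the table to the robot's left; origin at the centre of its underside
- tub2: the same kind of tub, to the robot's right; origin at the centre of its underside
- rock1: reddish rock, about 85 by 70 by 60 mm, on the table to the left; origin under its centre
- rock2: whitish rock, about 75 by 65 by 65 mm, on the table to the right; origin under its centre
- brush: hand brush lying on the table to the left, near the robot; origin under its middle
Things that resemble listed ones, but are neither listed nor needed, are in the scene too. What is shaped like the block but turquoise is not meant.

How it is judged:
On the way, in this order (a step that is already met when the one before it is completed fails the run):
1. a fingertip touches the rail over the first gap, counted from the post (((y of post in the frame of rack above 0 m and contact force between the fingers and padA above 0.5 N) or (y of post in the frame of rack below 0 m and contact force between the fingers and padF above 0.5 N))), for 0.05 s.
2. then over the second gap (((y of post in the frame of rack above 0 m and contact force between the fingers and padB above 0.5 N) or (y of post in the frame of rack below 0 m and contact force between the fingers and padE above 0.5 N))), for 0.05 s.
3. then over the third gap (((y of post in the frame of rack above 0 m and contact force between the fingers and padC above 0.5 N) or (y of post in the frame of rack below 0 m and contact force between the fingers and padD above 0.5 N))), for 0.05 s.
4. then the block is pushed home into the third gap (((y of post in the frame of rack above 0 m and y of block in the frame of padC between -0.006 and 0.006 m) or (y of post in the frame of rack below 0 m and y of block in the frame of padD between -0.006 and 0.006 m)) and x of block in the frame of rack above 0.017 m and z of block in the frame of rack below 0.009 m and angle between the x axis of block and the x axis of rack, either way round below 0.12 rad and angle between block's own z axis and vertical below 0.1 rad), for 0.2 s.
At the end, for the whole second after the job is handed in: the block rests in the third gap from the post's end: centred in the gap within 6 mm, within 5 mm of the back stop, turned less than 0.12 rad, tilted less than 0.1 rad, on the rack's floor, still (all of step 4 and linear speed of block below 0.01 m/s); the robot touches nothing.
It fails at once if the block is lifted more than 10 mm or tipped more than 0.35 rad (z of block in the frame of rack above 0.016 m or angle between block's own z axis and vertical above 0.35 rad).
It fails at once if a filed stone or the jar in the lane is moved by more than 10 mm (distance of any of filed1, filed2, lane_jar from where it was at the start of the episode above 0.01 m).
It fails at once if another thing on the table is moved by more than 20 mm (distance of any of tub1, tub2, rock1, rock2, brush from where it was at the start of the episode above 0.02 m).
It also fails if it takes over 54 s, if anything falls off the work surface, if the arm or the gripper's body presses on something with over 40 N, if the wrist force passes 120 N, or if a joint passes its speed limit or range.

## Working session

There is one attempt and no reset: what is moved stays moved. The work goes in short steps, Python scripts to look and compute and a tool call to move; the robot and the scene stay as the last step left them, time stands still between calls to the robot, and variables do not carry over. Pictures are saved under pics/ and viewed, about 8 in all and at most 12, crops included, and the job is handed in when it is done.

Besides the shell and the picture viewer there is one more tool, called by a JSON object that holds its "method" and its "body", one argument or row to a line. arm_command: Moves the arm, as the interface text tells. Its arguments: {"type":"object","properties":{"series":{"type":"array","items":{"type":"object","properties":{"dp":{"type":"array","items":{"type":"number"}},"angular":{"type":"array","items":{"type":"number"}},"gripper":{"type":"number"}}}},"grip_force":{"type":"number"}},"required":["series"]}

```bash
mkdir -p pics; cat > h.py <<'E'
import numpy as np, cv2
from rig import get_state, get_image
from scipy.spatial.transform import Rotation as R
def pose():
    s=get_state(); q=s["ee_rot"]; T=np.eye(4); T[:3,:3]=R.from_quat([q[1],q[2],q[3],q[0]]).as_matrix(); T[:3,3]=s["position"]; return T,s
def grab(n):
    T,s=pose(); d=get_image(n)
    d["c2w"]=T@np.array(d["mount"]) if n=="wrist" else np.linalg.inv(d["view"])
    return d
def ray(d,uv):
    K=np.array(d["mtx"]); uv=np.atleast_2d(np.array(uv,float))
    r=np.c_[(uv[:,0]-K[0,2])/K[0,0],-(uv[:,1]-K[1,2])/K[1,1],-np.ones(len(uv))]
    return d["c2w"][:3,3], r@d["c2w"][:3,:3].T
def plane(d,uv,z):
    o,r=ray(d,uv); return o+r*((z-o[2])/r[:,2])[:,None]
def proj(d,P):
    P=np.atleast_2d(P); c=(P-d["c2w"][:3,3])@d["c2w"][:3,:3]; K=np.array(d["mtx"])
    return np.c_[K[0,0]*c[:,0]/-c[:,2]+K[0,2], K[1,1]*-c[:,1]/-c[:,2]+K[1,2]]
def cloud(d):
    dep=d["depth"]; v,u=np.mgrid[:400,:640]; o,r=ray(d,np.c_[u.ravel(),v.ravel()])
    return (o+r*dep.ravel()[:,None]).reshape(400,640,3)
E
python3 - <<'E'
from h import *
for n in ("scene","side"):
    d=grab(n); cv2.imwrite(f"pics/{n}0.png",d["image"]); print(n,[k for k in d],d["mtx"],d["c2w"].round(3), (d["depth"]>0).mean())
print(get_state())
E
```

```text
scene ['image', 'depth', 'mtx', 'view', 'c2w'] [[477.77549278   0.         321.26821776]
 [  0.         477.77549278 198.71193048]
 [  0.           0.           1.        ]] [[ 0.285 -0.805  0.521  1.169]
 [ 0.959  0.239 -0.155 -0.196]
 [-0.     0.543  0.84   1.134]
 [ 0.     0.     0.     1.   ]] 0.996
side ['image', 'depth', 'mtx', 'view', 'c2w'] [[409.29661106   0.         320.45245092]
 [  0.         409.29661106 199.28859024]
 [  0.           0.           1.        ]] [[-0.972  0.154 -0.178  0.318]
 [-0.235 -0.673  0.701  0.794]
 [-0.012  0.723  0.691  0.838]
 [ 0.     0.     0.     1.   ]] 0.9957890625
{'clock': 0.1, 'qpos': array([-1.38097883e+00,  2.76498609e-01,  1.50599382e+00,  3.64856905e-06,
        1.36070952e+00, -1.20980133e-01]), 'qd': array([-0.00091441, -0.00078778, -0.00258358, -0.0010159 , -0.00171122,
        0.0004294 ]), 'effort': array([ 1.22260601e-03, -4.17699301e+01, -2.46404994e+01, -1.69495206e-04,
        5.86476963e-03,  1.05318020e-05]), 'position': array([ 0.17575463, -0.54693994,  0.20245022]), 'ee_rot': array([ 0.57094659,  0.41697713,  0.57177673, -0.4161988 ]), 'contact_force': array([-0.38728198, -1.22158697, -0.28370198]), 'moment': array([ 0.00870515,  0.01572577, -0.0642012 ]), 'width': 0.0854026931626835}
```

View pics/scene0.png

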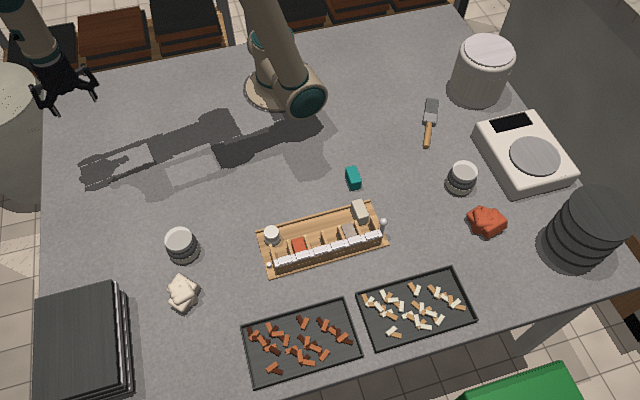

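View pics/side0.png

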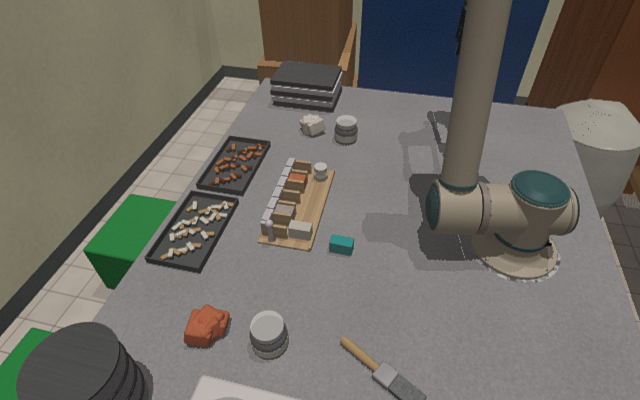

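Scene: the ball post is at (383,222), on the +y end (image right is +y), so the third gap is padC. Lookalikes for the block: pale block in the lane (360,211), turquoise decoy in front of the rack (353,177), grey filed stone (~345,240), reddish filed stone (299,245), white rock (183,292). By the description I choose the pale one in the lane. The jar is at (271,235). Next, a close crop and measurements.

```bash
python3 - <<'E'
from h import *
d=grab("scene"); e=grab("side")
a=cv2.resize(d["image"][190:285,245:405],(800,475),interpolation=cv2.INTER_CUBIC)
cv2.imwrite("pics/crop1.png",a)
for n,d,(u0,u1,v0,v1) in (("scene",d,(245,405,190,285)),("side",e,(250,345,150,255))):
    P=cloud(d)[v0:v1,u0:u1].reshape(-1,3)
    rail=P[(P[:,2]>.056)&(P[:,2]<.066)]
    r=cv2.minAreaRect((rail[:,:2]*1000).astype(np.float32)); print(n,"rail",len(rail),r, rail[:,2].mean())
    hi=P[P[:,2]>.070]; print("post",len(hi),hi.mean(0).round(4),hi.max(0).round(4))
    w=P[(P[:,2]>.003)&(P[:,2]<.12)]; r=cv2.minAreaRect((w[:,:2]*1000).astype(np.float32)); print("all",r)
    t=P[(P[:,2]<.002)]; print("table z",np.median(P[P[:,2]<.003][:,2]))
E
```

```text
scene rail 739 ((641.508544921875, -19.829574584960938), (292.0821838378906, 101.17486572265625), 75.91155242919922) 0.0602111077239884
post 132 [ 0.9426 -0.0601  0.6938] [1.1691 0.141  1.1335]
all ((582.711181640625, -13.29766845703125), (450.05767822265625, 294.4832763671875), 73.10166931152344)
table z -0.000215767675636247
side rail 427 ((645.12890625, -6.723480224609375), (34.080387115478516, 293.02032470703125), 4.323306083679199) 0.05972748592222183
post 95 [0.4873 0.4269 0.4138] [0.633  0.7936 0.8385]
all ((619.9566650390625, -52.407318115234375), (313.9764404296875, 447.7422180175781), 12.293169021606445)
table z -0.0006088731165326822
```

View pics/crop1.png

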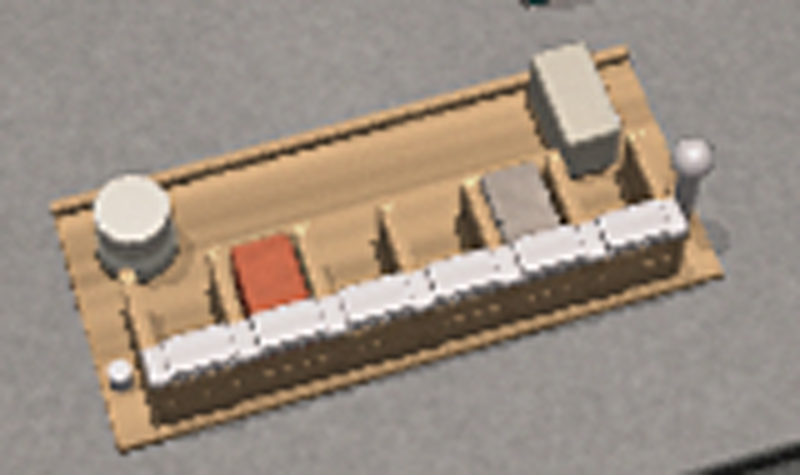

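The crop confirms: pale block upright in the lane at crop (580,110) beside the post end (post 690,155), grey stone in gap 2 (520,205), third gap empty (430,235), red stone in gap 5, jar at (135,225).

```bash
cat > meas.py <<'E'
from h import *
def rect(d,m,z,lab):
    n,L,st,c=cv2.connectedComponentsWithStats(m.astype(np.uint8))
    out=[]
    for i in range(1,n):
        if st[i,4]<60: continue
        cs,_=cv2.findContours((L==i).astype(np.uint8),0,1); 
        q=plane(d,cs[0][:,0,:],z)[:,:2]*1000
        r=cv2.minAreaRect(q.astype(np.float32)); print(lab,st[i].tolist(),np.round(r[0],1),np.round(r[1],1),round(r[2],2))
for n,(u0,u1,v0,v1) in (("scene",(245,405,190,285)),("side",(250,345,150,255))):
    d=grab(n); P=cloud(d); Z=P[:,:,2]; box=np.zeros(Z.shape,bool); box[v0:v1,u0:u1]=1
    hsv=cv2.cvtColor(d["image"],cv2.COLOR_BGR2HSV); H,S,V=[hsv[:,:,i].astype(int) for i in range(3)]
    rect(d,box&(Z>.0535)&(Z<.067)&(S<60),.061,n+" rail")
    rect(d,box&(Z>.0425)&(Z<.0485)&(S<60),.046,n+" tops46")
    rect(d,box&(Z>.0486)&(Z<.0535)&(S<60),.051,n+" jar51")
    q=P[box&(Z>.072)&(Z<.1)]; print(n,"ball",len(q),q.mean(0).round(4) if len(q) else 0)
    w=box&(S>60)&(Z<.02)&(H<30); rect(d,w,.006,n+" wood")
E
python3 meas.py
```

```text
scene rail [274, 230, 109, 37, 860] [648.1 -22.4] [ 24.2 282.5] 1.19
scene tops46 [351, 198, 18, 21, 181] [552.7  94.9] [59.8 31.6] 1.97
scene tops46 [341, 223, 16, 16, 137] [607.5  44.8] [40.7 30.7] 1.5
scene jar51 [264, 225, 15, 14, 117] [ 557.3 -149.7] [36.6 38.3] 73.43
scene ball 55 [0.626  0.1304 0.0786]
scene wood [360, 199, 20, 35, 250] [557.7 114.5] [ 54.8 101.4] 86.66
scene wood [273, 204, 83, 55, 1920] [560.7 -35.4] [ 99.2 239.7] 1.14
scene wood [255, 228, 135, 53, 1077] [587.8 -23.8] [152.9 330.3] 1.17
side rail [260, 158, 36, 66, 496] [644.5 -15.2] [ 22.3 282.3] 1.05
side tops46 [274, 203, 21, 11, 146] [610.8  44.9] [32.3 51.4] 89.99
side tops46 [288, 220, 24, 12, 200] [551.1  99.2] [59.3 34.1] 1.13
side jar51 [314, 163, 13, 8, 66] [ 556.  -145.9] [36.7 33.6] 12.73
side ball 48 [0.6217 0.1359 0.0782]
side wood [258, 168, 77, 83, 1988] [589.2 -25.5] [145.9 340.7] 1.02
```

```bash
python3 - <<'E'
from h import *
T,s=pose(); print(T.round(3))
def need(x,y,z): print((T[:3,:3].T@(np.array([x,y,z])-T[:3,3])/.12).round(3))
need(.56,.0,.3)
d=grab("wrist"); print(np.array(d["mount"]).round(3), d["mtx"])
E
```

```text
[[-0.     0.952  0.306  0.176]
 [ 0.001  0.306 -0.952 -0.547]
 [-1.     0.    -0.001  0.203]
 [ 0.     0.     0.     1.   ]]
[-0.807  4.443 -3.364]
[[-0.001  0.284 -0.959 -0.171]
 [-0.001  0.959  0.284  0.073]
 [ 1.     0.001 -0.001 -0.001]
 [ 0.     0.     0.     1.   ]] [[323.73327169   0.         317.68352549]
 [  0.         323.73327169 200.72557577]
 [  0.           0.           1.        ]]
```

{"method": "arm_command", "body": {
  "series": [
    {"dp": [-0.1, 0.36, -0.28], "angular": [0.023, 0, 0], "gripper": 0},
    {"dp": [-0.1, 0.36, -0.28], "angular": [0.023, 0, 0], "gripper": 0},
    {"dp": [-0.1, 0.36, -0.28], "angular": [0.023, 0, 0], "gripper": 0},
    {"dp": [-0.1, 0.36, -0.28], "angular": [0.023, 0, 0], "gripper": 0},
    {"dp": [-0.1, 0.36, -0.28], "angular": [0.023, 0, 0], "gripper": 0},
    {"dp": [-0.1, 0.36, -0.28], "angular": [0.023, 0, 0], "gripper": 0},
    {"dp": [-0.1, 0.36, -0.28], "angular": [0.023, 0, 0], "gripper": 0},
    {"dp": [-0.1, 0.36, -0.28], "angular": [0.023, 0, 0], "gripper": 0}
  ]
}}

```text
clock: 1.35
position: [0.4732, -0.2165, 0.3014]
ee_rot: [0.502, 0.499, 0.5, -0.499]
contact_force: [-0.2, -1.1, 0.2]
width: 0.0001
```

```bash
cat > need.py <<'E'
import sys
from h import *
T,s=pose(); print(T.round(4)); print("t",s["clock"],"F",s["contact_force"].round(2),"w",round(s["width"],4))
O=np.array([.596,-.024]); yaw=.02
try: O,yaw=np.load("rack.npy")[:2],np.load("rack.npy")[2]
except Exception: pass
c,n=np.cos(yaw),np.sin(yaw); M=np.array([[c,-n],[n,c]])
print("tcp rack mm",((T[:2,3]-O)@M*1000).round(1), "z",round(T[2,3]*1000,1),"yaw err deg",round(np.degrees(np.arctan2(T[1,1],T[0,1])-yaw),2))
for a in sys.argv[1:]:
    x,y,z=[float(v)/1000 for v in a.split(",")]
    w=np.r_[O+M@[x,y],z]; print(a,(T[:3,:3].T@(w-T[:3,3])/.12).round(3))
E
python3 need.py -40,30,300
```

```text
[[ 0.0023  1.      0.0034  0.4732]
 [-0.0011  0.0034 -1.     -0.2165]
 [-1.      0.0023  0.0011  0.3014]
 [ 0.      0.      0.      1.    ]]
t 1.35 F [-0.19 -1.1   0.2 ] w 0.0001
tcp rack mm [-126.7 -190. ] z 301.4 yaw err deg -0.95
-40,30,300 [ 0.011  0.692 -1.845]
```

{"method": "arm_command", "body": {
  "series": [
    {"dp": [0, 0.1, -0.32], "angular": [-0.0055, 0, 0], "gripper": 0},
    {"dp": [0, 0.1, -0.32], "angular": [-0.0055, 0, 0], "gripper": 0},
    {"dp": [0, 0.1, -0.32], "angular": [0, 0, 0], "gripper": 0},
    {"dp": [0, 0.1, -0.32], "angular": [0, 0, 0], "gripper": 0},
    {"dp": [0, 0.1, -0.32], "angular": [0, 0, 0], "gripper": 0},
    {"dp": [0, 0, -0.2], "angular": [0, 0, 0], "gripper": 0},
    {"dp": [0, 0, 0], "angular": [0, 0, 0], "gripper": 0},
    {"dp": [0, 0, 0], "angular": [0, 0, 0], "gripper": 0}
  ]
}}

```text
clock: 2.35
position: [0.5341, 0.0102, 0.3018]
ee_rot: [0.509, 0.494, 0.505, -0.492]
contact_force: [-0.8, -0.8, -0.3]
width: 0.0001
```

```bash
python3 need.py; python3 - <<'E'
from h import *
d=grab("wrist"); cv2.imwrite("pics/wrist1.png",d["image"])
np.save("w1.npy",d,allow_pickle=True)
E
```

```text
[[ 0.0059  0.9996  0.0277  0.5341]
 [-0.0024  0.0277 -0.9996  0.0102]
 [-1.      0.0059  0.0026  0.3018]
 [ 0.      0.      0.      1.    ]]
t 2.35 F [-0.78 -0.83 -0.34] w 0.0001
tcp rack mm [-61.2  35.4] z 301.8 yaw err deg 0.44
```

View pics/wrist1.png

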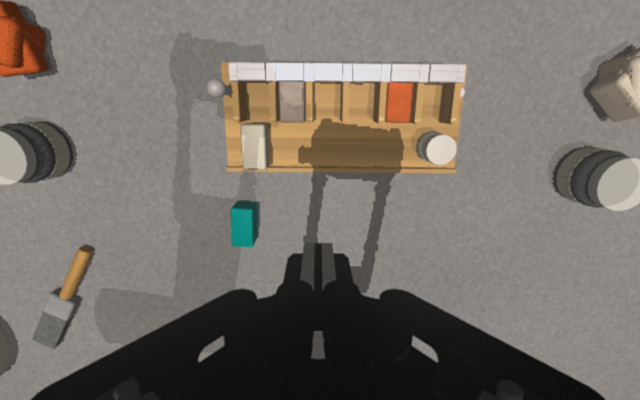

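Wrist view: rack with rail along the top (230–465, 72), block top at (255,146), filed stones at (290,100) and (400,102), jar at (437,149), ball at (215,88), decoy at (244,225).

```bash
python3 - <<'E'
from h import *
d=np.load("w1.npy",allow_pickle=True).item()
P=cloud(d); Z=P[:,:,2]; box=np.zeros(Z.shape,bool); box[55:180,200:475]=1
hsv=cv2.cvtColor(d["image"],cv2.COLOR_BGR2HSV); S=hsv[:,:,1].astype(int); V=hsv[:,:,2]
def rect(m,z,lab):
    n,L,st,c=cv2.connectedComponentsWithStats(m.astype(np.uint8))
    for i in range(1,n):
        if st[i,4]<60: continue
        cs,_=cv2.findContours((L==i).astype(np.uint8),0,1)
        r=cv2.minAreaRect((plane(d,cs[0][:,0,:],z)[:,:2]*1000).astype(np.float32)); print(lab,st[i].tolist(),np.round(r[0],1),np.round(r[1],1),round(r[2],2), "depthmean",(P[L==i].mean(0)*1000).round(1))
rect(box&(Z>.054)&(Z<.067),.061,"rail")
rect(box&(Z>.041)&(Z<.0485)&(S<60),.046,"46 grey")
rect(box&(Z>.041)&(Z<.0485)&(S>150),.046,"46 red")
rect(box&(Z>.0485)&(Z<.0535)&(S<60),.051,"jar")
w=box&(S>40)&(Z<.018)&(Z>.0025); 
rect(w,.006,"wood")
for n in ("wood all",):
    q=P[box&(Z>.0035)&(Z<.02)][:,:2]*1000; print(n,cv2.minAreaRect(q.astype(np.float32)))
q=P[box&(Z>.07)&(Z<.1)]; print("ball",len(q),q.mean(0).round(4))
E
```

```text
rail [228, 62, 238, 21, 4261] [646.6 -21.3] [ 20.5 280.3] 1.04 depthmean [646.8 -20.5  59.4]
46 grey [279, 81, 26, 41, 994] [611.6  45.4] [48.7 30.9] 2.55 depthmean [612.1  45.4  45.6]
46 grey [241, 124, 26, 45, 1061] [553.8  94.6] [57.1 31.5] 1.5 depthmean [554.3  94.9  45.5]
46 red [386, 83, 27, 39, 956] [614. -90.] [45.9 31.4] 1.53 depthmean [614.4 -90.1  45.7]
jar [425, 134, 32, 31, 725] [ 556.9 -149.1] [39.3 38.3] 77.89 depthmean [ 557.2 -149.    50.8]
wood [221, 62, 10, 24, 173] [645.4 137.6] [29.4 10.8] 4.38 depthmean [646.1 137.6   5.6]
wood [223, 81, 240, 92, 13551] [577.6 -23.7] [124.4 333.6] 1.23 depthmean [571.5 -21.3   6.5]
wood all ((589.7435913085938, -23.158889770507812), (146.0487823486328, 330.8092956542969), 0.9428131580352783)
ball 302 [0.6239 0.1298 0.0787]
```

```bash
python3 - <<'E'
import numpy as np; np.save("rack.npy",[.5966,-.0227,.0183])
E
python3 need.py 50,115,100 50,115,68
```

```text
[[ 0.006   0.9996  0.0272  0.5341]
 [-0.0021  0.0272 -0.9996  0.0101]
 [-1.      0.0059  0.0023  0.3018]
 [ 0.      0.      0.      1.    ]]
t 2.4 F [ 0.01 -0.56  0.74] w 0.0001
tcp rack mm [-61.8  33.9] z 301.8 yaw err deg 0.51
50,115,100 [ 1.686  0.928 -0.671]
50,115,68 [ 1.953  0.927 -0.672]
```

{"method": "arm_command", "body": {
  "series": [
    {"dp": [0.2, 0.23, -0.17], "angular": [0.003, 0, 0], "gripper": 0},
    {"dp": [0.2, 0.23, -0.17], "angular": [0.003, 0, 0], "gripper": 0},
    {"dp": [0.2, 0.23, -0.17], "angular": [0, 0, 0], "gripper": 0},
    {"dp": [0.2, 0.23, -0.16], "angular": [0, 0, 0], "gripper": 0},
    {"dp": [0.3, 0, 0], "angular": [0, 0, 0], "gripper": 0},
    {"dp": [0.3, 0, 0], "angular": [0, 0, 0], "gripper": 0},
    {"dp": [0.2, 0, 0], "angular": [0, 0, 0], "gripper": 0},
    {"dp": [0, 0, 0], "angular": [0, 0, 0], "gripper": 0}
  ]
}}

```text
clock: 3.4
position: [0.6512, 0.0819, 0.1056]
ee_rot: [0.505, 0.5, 0.496, -0.498]
contact_force: [0.6, -1.2, 0.3]
width: 0.0001
```

```bash
python3 need.py 50,115,61; python3 - <<'E'
from h import *
d=grab("wrist"); cv2.imwrite("pics/wrist2.png",d["image"])
E
```

```text
[[ 0.0104  0.9999  0.0033  0.6512]
 [-0.007   0.0034 -1.      0.0819]
 [-0.9999  0.0103  0.007   0.1056]
 [ 0.      0.      0.      1.    ]]
t 3.4 F [ 0.6  -1.24  0.34] w 0.0001
tcp rack mm [ 56.5 103.6] z 105.6 yaw err deg -0.85
50,115,61 [ 0.371 -0.059 -0.097]
```

View pics/wrist2.png

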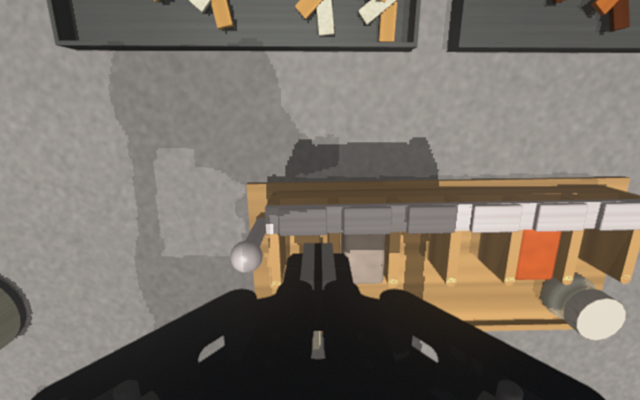

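Wrist view: fingers over the first gap region, ball at (246,256), padA (302,220) and padB (367,220) ahead. Clear all round.

{"method": "arm_command", "body": {
  "series": [
    {"dp": [0, -0.06, -0.1], "angular": [-0.009, 0, 0], "gripper": 0},
    {"dp": [0, 0, 0], "angular": [0, 0, 0], "gripper": 0},
    {"dp": [0.15, 0, 0], "angular": [0, 0, 0], "gripper": 0},
    {"dp": [0.15, 0, 0], "angular": [0, 0, 0], "gripper": 0},
    {"dp": [0, 0, 0], "angular": [0, 0, 0], "gripper": 0},
    {"dp": [0, 0, 0], "angular": [0, 0, 0], "gripper": 0},
    {"dp": [0, 0, 0], "angular": [0, 0, 0], "gripper": 0},
    {"dp": [0, 0, 0], "angular": [0, 0, 0], "gripper": 0}
  ]
}}

```text
clock: 4.45
position: [0.6485, 0.0942, 0.0745]
ee_rot: [0.512, 0.499, 0.497, -0.491]
contact_force: [0.6, -0.1, -0.4]
width: 0.0002
```

```bash
python3 need.py 50,115,61
```

```text
[[ 0.0232  0.9996  0.0183  0.6485]
 [-0.0068  0.0184 -0.9998  0.0942]
 [-0.9997  0.0231  0.0072  0.0745]
 [ 0.      0.      0.      1.    ]]
t 4.45 F [ 0.63 -0.1  -0.41] w 0.0002
tcp rack mm [ 54. 116.] z 74.5 yaw err deg 0.01
50,115,61 [ 0.111 -0.036  0.007]
```

{"method": "arm_command", "body": {
  "series": [
    {"dp": [0.03, -0.03, 0.007], "angular": [0, 0.0045, -0.0147], "gripper": 0},
    {"dp": [0.03, 0, 0], "angular": [0, 0, 0], "gripper": 0},
    {"dp": [0.02, 0, 0], "angular": [0, 0, 0], "gripper": 0},
    {"dp": [0.02, 0, 0], "angular": [0, 0, 0], "gripper": 0},
    {"dp": [0.015, 0, 0], "angular": [0, 0, 0], "gripper": 0},
    {"dp": [0.015, 0, 0], "angular": [0, 0, 0], "gripper": 0},
    {"dp": [0.015, 0, 0], "angular": [0, 0, 0], "gripper": 0},
    {"dp": [0.015, 0, 0], "angular": [0, 0, 0], "gripper": 0}
  ]
}}

```text
clock: 5.45
position: [0.6451, 0.0932, 0.0543]
ee_rot: [0.504, 0.495, 0.505, -0.495]
contact_force: [0.7, 0.5, 1.1]
width: 0.0002
```

```bash
python3 need.py 50,115,61
```

```text
[[-7.000e-04  9.998e-01  1.830e-02  6.451e-01]
 [ 4.000e-04  1.830e-02 -9.998e-01  9.320e-02]
 [-1.000e+00 -6.000e-04 -4.000e-04  5.430e-02]
 [ 0.000e+00  0.000e+00  0.000e+00  1.000e+00]]
t 5.45 F [0.66 0.51 1.08] w 0.0002
tcp rack mm [ 50.6 115. ] z 54.3 yaw err deg -0.0
50,115,61 [-0.055 -0.005  0.   ]
```

```bash
python3 - <<'E'
from h import *
a=grab("side"); 
im=a["image"]; T,s=pose(); print(proj(a,T[:3,3])); 
c=im[140:260,240:400]
b=grab("scene")["image"][190:280,290:410]
cv2.imwrite("pics/touch1.png",np.hstack([cv2.resize(c,(400,300),interpolation=2),cv2.resize(b,(400,300),interpolation=2)]))
E
```

```text
[[266.40554473 216.2955709 ]]
```

View pics/touch1.png

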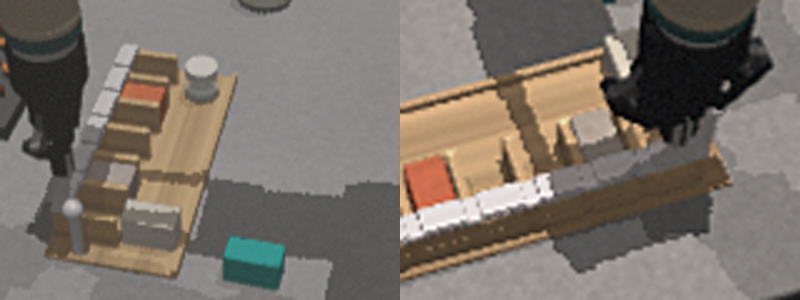

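The fingers are over padA (side crop 68,175), with the visible tip a few mm above the reported TCP. Contact is uncertain (about 1 N, close to noise), so I go on down in small steps.

{"method": "arm_command", "body": {
  "series": [
    {"dp": [0.01, 0, 0], "angular": [0, 0, 0], "gripper": 0},
    {"dp": [0.01, 0, 0], "angular": [0, 0, 0], "gripper": 0},
    {"dp": [0, 0, 0], "angular": [0, 0, 0], "gripper": 0},
    {"dp": [0.01, 0, 0], "angular": [0, 0, 0], "gripper": 0},
    {"dp": [0.01, 0, 0], "angular": [0, 0, 0], "gripper": 0},
    {"dp": [0, 0, 0], "angular": [0, 0, 0], "gripper": 0},
    {"dp": [0.01, 0, 0], "angular": [0, 0, 0], "gripper": 0},
    {"dp": [0.01, 0, 0], "angular": [0, 0, 0], "gripper": 0}
  ]
}}

```text
clock: 6.55
position: [0.6451, 0.0932, 0.0468]
ee_rot: [0.504, 0.495, 0.505, -0.495]
contact_force: [0.1, -0.8, -0.2]
width: 0.0002
```

```bash
python3 need.py 50,115,61
```

```text
[[-5.000e-04  9.998e-01  1.830e-02  6.451e-01]
 [ 3.000e-04  1.830e-02 -9.998e-01  9.320e-02]
 [-1.000e+00 -5.000e-04 -3.000e-04  4.680e-02]
 [ 0.000e+00  0.000e+00  0.000e+00  1.000e+00]]
t 6.55 F [ 0.13 -0.78 -0.2 ] w 0.0002
tcp rack mm [ 50.6 115. ] z 46.8 yaw err deg -0.0
50,115,61 [-0.118 -0.005 -0.   ]
```

No contact at 46.8 mm either, so I measure the real fingertip in the camera depth.

```bash
python3 - <<'E'
from h import *
O=np.array([.5966,-.0227]);y=.0183;M=np.array([[np.cos(y),-np.sin(y)],[np.sin(y),np.cos(y)]])
ims=[]
for n,b in (("side",(255,290,170,240)),("scene",(360,400,190,260))):
    d=grab(n); P=cloud(d); print(n,"tcp px",proj(d,pose()[0][:3,3]).round(1))
    Q=P.copy().reshape(-1,3); Q[:,:2]=(Q[:,:2]-O)@M; Q=Q.reshape(P.shape)*1000
    G=d["image"].max(2)
    m=(abs(Q[:,:,0]-50)<35)&(abs(Q[:,:,1]-115)<40)&(Q[:,:,2]>64)&(Q[:,:,2]<110)
    v,u=np.nonzero(m)
    for z0 in range(64,110,6):
        k=m&(Q[:,:,2]>=z0)&(Q[:,:,2]<z0+6)
        if k.sum(): print(z0,k.sum(),Q[k].mean(0).round(0),"x",Q[k][:,0].min().round(),Q[k][:,0].max().round(),"y",Q[k][:,1].min().round(),Q[k][:,1].max().round(),"br",G[k].mean().round())
    u0,u1,v0,v1=(230,310,150,250) if n=="side" else (340,420,180,280)
    ims.append(cv2.resize(d["image"][v0:v1,u0:u1],(400,500),interpolation=0))
cv2.imwrite("pics/touch2.png",np.hstack(ims))
E
```

```text
side tcp px [[266.7 218.2]]
64 1 [42. 80. 65.] x 42.0 42.0 y 80.0 80.0 br 121.0
70 4 [ 40. 128.  75.] x 26.0 47.0 y 122.0 144.0 br 101.0
76 14 [ 31. 143.  80.] x 21.0 43.0 y 115.0 155.0 br 144.0
82 15 [ 47. 125.  85.] x 40.0 58.0 y 114.0 131.0 br 56.0
88 16 [ 49. 125.  91.] x 40.0 62.0 y 113.0 130.0 br 58.0
94 18 [ 44. 123.  97.] x 39.0 56.0 y 111.0 130.0 br 60.0
100 12 [ 45. 123. 102.] x 40.0 55.0 y 109.0 130.0 br 58.0
106 3 [ 41. 119. 110.] x 39.0 43.0 y 116.0 124.0 br 57.0
scene tcp px [[371.  237.3]]
64 4 [54. 94. 64.] x 45.0 58.0 y 80.0 114.0 br 101.0
70 4 [ 38. 149.  73.] x 35.0 40.0 y 146.0 152.0 br 98.0
76 6 [ 55. 123.  80.] x 39.0 61.0 y 109.0 149.0 br 72.0
82 11 [ 58. 114.  85.] x 50.0 62.0 y 103.0 128.0 br 35.0
88 12 [ 58. 112.  92.] x 52.0 61.0 y 102.0 127.0 br 45.0
94 13 [ 59. 113.  98.] x 50.0 63.0 y 102.0 129.0 br 48.0
100 8 [ 58. 114. 102.] x 55.0 61.0 y 105.0 129.0 br 38.0
106 9 [ 59. 111. 107.] x 54.0 62.0 y 102.0 121.0 br 50.0
```

View pics/touch2.png

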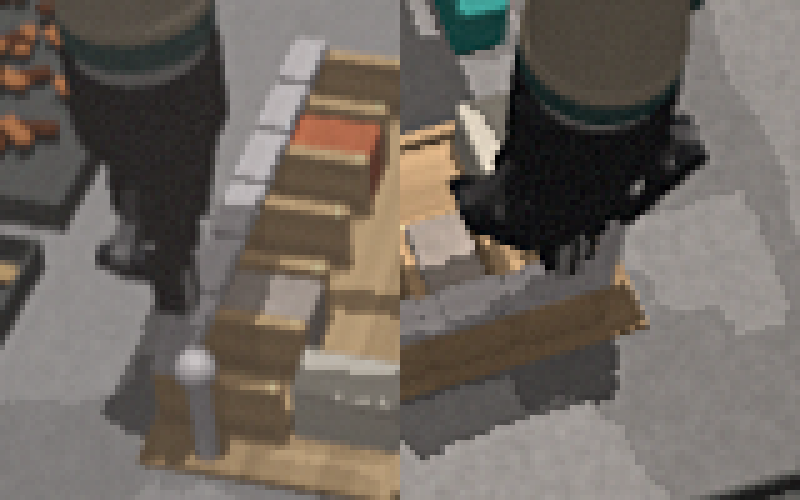

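Tip appears at z≈62–67 mm in both views (side px 266,212; scene px 373,234), so the shut tips end roughly 16 mm short of the reported TCP. XY agrees. I continue down until force shows.

{"method": "arm_command", "body": {
  "series": [
    {"dp": [0.01, 0, 0], "angular": [0, 0, 0], "gripper": 0},
    {"dp": [0.01, 0, 0], "angular": [0, 0, 0], "gripper": 0},
    {"dp": [0.01, 0, 0], "angular": [0, 0, 0], "gripper": 0},
    {"dp": [0.01, 0, 0], "angular": [0, 0, 0], "gripper": 0},
    {"dp": [0.01, 0, 0], "angular": [0, 0, 0], "gripper": 0},
    {"dp": [0, 0, 0], "angular": [0, 0, 0], "gripper": 0},
    {"dp": [0, 0, 0], "angular": [0, 0, 0], "gripper": 0},
    {"dp": [0.01, 0, 0], "angular": [0, 0, 0], "gripper": 0}
  ]
}}

```text
clock: 7.65
position: [0.6451, 0.0932, 0.0391]
ee_rot: [0.504, 0.495, 0.505, -0.495]
contact_force: [-0.0, -0.3, 0.9]
width: -0.0003
```

```bash
python3 need.py 50,115,61
```

```text
[[-6.000e-04  9.998e-01  1.820e-02  6.451e-01]
 [ 4.000e-04  1.820e-02 -9.998e-01  9.320e-02]
 [-1.000e+00 -6.000e-04 -4.000e-04  3.910e-02]
 [ 0.000e+00  0.000e+00  0.000e+00  1.000e+00]]
t 7.65 F [-0.01 -0.33  0.93] w -0.0003
tcp rack mm [ 50.7 115. ] z 39.1 yaw err deg -0.0
50,115,61 [-0.183 -0.006 -0.   ]
```

```bash
python3 - <<'E'
from h import *
O=np.array([.5966,-.0227]);y=.0183;M=np.array([[np.cos(y),-np.sin(y)],[np.sin(y),np.cos(y)]])
D={n:grab(n) for n in ("side","scene")}
ims=[]
tcp=pose()[0][:3,3]
for n,d in D.items():
    u0,u1,v0,v1=(245,295,185,235) if n=="side" else (350,400,215,265)
    c=cv2.resize(d["image"][v0:v1,u0:u1],(400,400),interpolation=0)
    for rx,ry in ((40,98),(60,98),(60,132),(40,132)):
        p=proj(d,np.r_[O+M@[rx/1e3,ry/1e3],.061])[0]; cv2.circle(c,(int((p[0]-u0+.5)*8),int((p[1]-v0+.5)*8)),3,(0,0,255),-1)
    for z,col in ((.0391,(0,255,0)),(.061,(255,0,255)),(.081,(255,255,0))):
        p=proj(d,np.r_[tcp[:2],z])[0]; cv2.circle(c,(int((p[0]-u0+.5)*8),int((p[1]-v0+.5)*8)),3,col,-1)
    ims.append(c)
cv2.imwrite("pics/touch3.png",np.hstack(ims))
E
```

```text
(no output)
```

View pics/touch3.png

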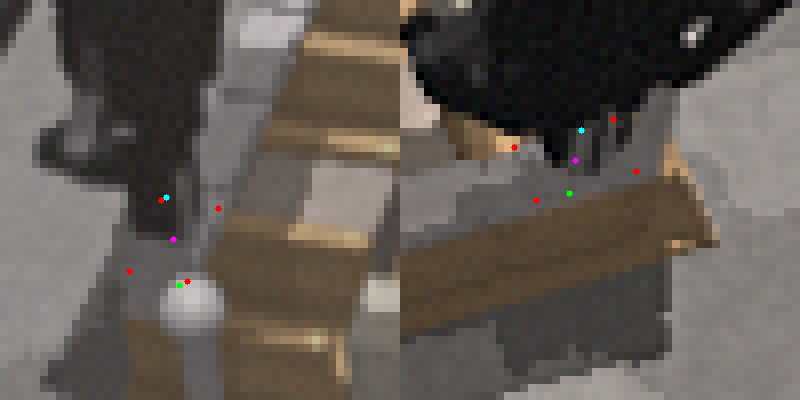

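Tip now coincides with the magenta z=61 point in both views, inside the padA quad: just above or at contact. Continue in fine steps.

{"method": "arm_command", "body": {
  "series": [
    {"dp": [0.01, 0, 0], "angular": [0, 0, 0], "gripper": 0},
    {"dp": [0.01, 0, 0], "angular": [0, 0, 0], "gripper": 0},
    {"dp": [0.01, 0, 0], "angular": [0, 0, 0], "gripper": 0},
    {"dp": [0.01, 0, 0], "angular": [0, 0, 0], "gripper": 0},
    {"dp": [0.01, 0, 0], "angular": [0, 0, 0], "gripper": 0},
    {"dp": [0.01, 0, 0], "angular": [0, 0, 0], "gripper": 0},
    {"dp": [0.01, 0, 0], "angular": [0, 0, 0], "gripper": 0},
    {"dp": [0.01, 0, 0], "angular": [0, 0, 0], "gripper": 0}
  ]
}}

```text
clock: 8.75
position: [0.645, 0.0932, 0.033]
ee_rot: [0.505, 0.496, 0.505, -0.495]
contact_force: [-2.7, -0.3, 5.5]
width: 0.0004
```

```bash
python3 need.py 50,115,61
```

```text
[[ 4.000e-04  9.998e-01  1.840e-02  6.450e-01]
 [ 2.000e-04  1.840e-02 -9.998e-01  9.320e-02]
 [-1.000e+00  4.000e-04 -2.000e-04  3.300e-02]
 [ 0.000e+00  0.000e+00  0.000e+00  1.000e+00]]
t 8.75 F [-2.7  -0.35  5.53] w 0.0004
tcp rack mm [ 50.5 115. ] z 33.0 yaw err deg 0.01
50,115,61 [-0.234 -0.004 -0.   ]
```

```bash
python3 - <<'E'
from h import *
O=np.array([.5966,-.0227]);y=.0183;M=np.array([[np.cos(y),-np.sin(y)],[np.sin(y),np.cos(y)]])
s=pose()[1]; print(s["contact_force"],s["moment"])
ims=[];tcp=s["position"]
for n in ("side","scene"):
    d=grab(n)
    u0,u1,v0,v1=(240,300,175,235) if n=="side" else (345,405,200,260)
    c=cv2.resize(d["image"][v0:v1,u0:u1],(400,400),interpolation=0); k=400/60
    for z,col in ((.033,(0,255,0)),(.061,(255,0,255))):
        p=proj(d,np.r_[tcp[:2],z])[0]; cv2.circle(c,(int((p[0]-u0+.5)*k),int((p[1]-v0+.5)*k)),3,col,-1)
    ims.append(c)
cv2.imwrite("pics/touch4.png",np.hstack(ims))
E
```

```text
[-2.69977416 -0.34680569  5.53454315] [-0.00166204  0.33122164 -0.04214967]
```

View pics/touch4.png

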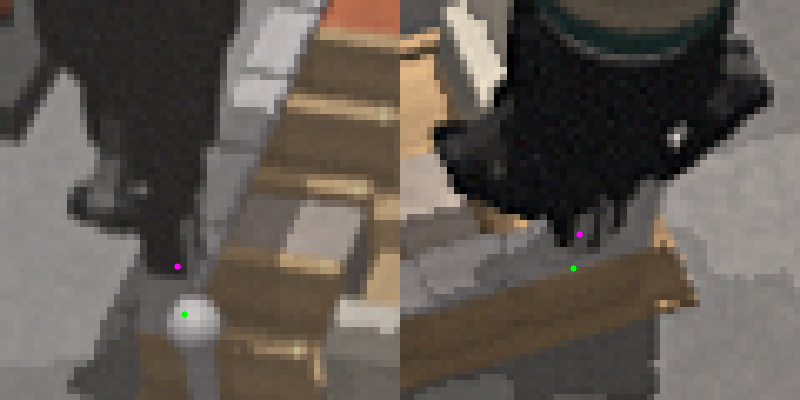

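Mx≈0 with 5.5 N up: the fingers press on padA on the centre line. Contact comes at reported z 33 mm (tip about 28 mm above the reported TCP). Now gap 2.

{"method": "arm_command", "body": {
  "series": [
    {"dp": [-0.08, 0, 0], "angular": [0, 0, 0], "gripper": 0},
    {"dp": [0, 0, 0.19], "angular": [0, 0, 0], "gripper": 0},
    {"dp": [0, 0, 0.19], "angular": [0, 0, 0], "gripper": 0},
    {"dp": [0, 0, 0], "angular": [0, 0, 0], "gripper": 0},
    {"dp": [0.05, 0, 0], "angular": [0, 0, 0], "gripper": 0},
    {"dp": [0.02, 0, 0], "angular": [0, 0, 0], "gripper": 0},
    {"dp": [0.012, 0, 0], "angular": [0, 0, 0], "gripper": 0},
    {"dp": [0.012, 0, 0], "angular": [0, 0, 0], "gripper": 0}
  ]
}}

```text
clock: 9.85
position: [0.6459, 0.0434, 0.033]
ee_rot: [0.505, 0.495, 0.504, -0.496]
contact_force: [-4.4, -2.0, 11.5]
width: 0.0002
```

```bash
python3 need.py 50,69,33 50,23,33
```

```text
[[ 8.000e-04  9.998e-01  1.820e-02  6.459e-01]
 [-1.200e-03  1.820e-02 -9.998e-01  4.340e-02]
 [-1.000e+00  8.000e-04  1.200e-03  3.300e-02]
 [ 0.000e+00  0.000e+00  0.000e+00  1.000e+00]]
t 9.85 F [-4.37 -2.02 11.54] w 0.0002
tcp rack mm [50.5 65.2] z 33.0 yaw err deg -0.0
50,69,33 [-0.    -0.005 -0.032]
50,23,33 [-0.    -0.005  0.352]
```

{"method": "arm_command", "body": {
  "series": [
    {"dp": [0.005, 0, 0], "angular": [0, 0, 0], "gripper": 0},
    {"dp": [-0.08, 0, 0], "angular": [0, 0, 0], "gripper": 0},
    {"dp": [0, 0, 0.17], "angular": [0, 0, 0], "gripper": 0},
    {"dp": [0, 0, 0.17], "angular": [0, 0, 0], "gripper": 0},
    {"dp": [0, 0, 0], "angular": [0, 0, 0], "gripper": 0},
    {"dp": [0.06, 0, 0], "angular": [0, 0, 0], "gripper": 0},
    {"dp": [0.02, 0, 0], "angular": [0, 0, 0], "gripper": 0},
    {"dp": [0.012, 0, 0], "angular": [0, 0, 0], "gripper": 0}
  ]
}}

```text
clock: 10.85
position: [0.6465, -0.0003, 0.0329]
ee_rot: [0.505, 0.495, 0.504, -0.496]
contact_force: [-3.4, -0.9, 15.9]
width: -0.0001
```

```bash
python3 need.py 50,23,33
```

```text
[[ 6.000e-04  9.998e-01  1.910e-02  6.465e-01]
 [-1.900e-03  1.910e-02 -9.998e-01 -3.000e-04]
 [-1.000e+00  6.000e-04  1.900e-03  3.290e-02]
 [ 0.000e+00  0.000e+00  0.000e+00  1.000e+00]]
t 10.85 F [-3.37 -0.93 15.87] w -0.0001
tcp rack mm [50.3 21.5] z 32.9 yaw err deg 0.05
50,23,33 [-0.001 -0.002 -0.013]
```

{"method": "arm_command", "body": {
  "series": [
    {"dp": [0.003, 0, 0], "angular": [0, 0, 0], "gripper": 0},
    {"dp": [-0.35, 0, 0], "angular": [0, 0, 0], "gripper": 0},
    {"dp": [-0.35, 0, 0], "angular": [0, 0, 0], "gripper": 0},
    {"dp": [0, -0.19, -0.29], "angular": [0, 0, 0], "gripper": 0},
    {"dp": [0, -0.19, -0.29], "angular": [0, 0, 0], "gripper": 0},
    {"dp": [0, -0.19, -0.29], "angular": [0, 0, 0], "gripper": 0},
    {"dp": [0, -0.19, -0.29], "angular": [0, 0, 0], "gripper": 0},
    {"dp": [0, 0, 0], "angular": [0, 0, 0], "gripper": 0}
  ]
}}

```text
clock: 11.85
position: [0.5486, 0.1442, 0.1157]
ee_rot: [0.504, 0.494, 0.506, -0.495]
contact_force: [0.2, -0.7, 0.7]
width: 0.0002
```

```bash
python3 need.py -42,160,-4
```

```text
[[-0.0031  0.9998  0.021   0.5486]
 [ 0.001   0.021  -0.9998  0.1442]
 [-1.     -0.0031 -0.0011  0.1157]
 [ 0.      0.      0.      1.    ]]
t 11.85 F [ 0.16 -0.73  0.66] w 0.0002
tcp rack mm [-44.9 167.7] z 115.7 yaw err deg 0.15
-42,160,-4 [0.997 0.027 0.065]
```

{"method": "arm_command", "body": {
  "series": [
    {"dp": [0.3, 0.02, 0], "angular": [-0.0017, 0, 0], "gripper": 0},
    {"dp": [0.3, 0, 0], "angular": [0, 0, 0], "gripper": 0},
    {"dp": [0.2, 0, 0], "angular": [0, 0, 0], "gripper": 0},
    {"dp": [0.05, 0, 0], "angular": [0, 0, 0], "gripper": 0},
    {"dp": [0.05, 0, 0], "angular": [0, 0, 0], "gripper": 0},
    {"dp": [0.03, 0, 0], "angular": [0, 0, 0], "gripper": 0},
    {"dp": [0, 0, 0], "angular": [0, 0, 0], "gripper": 0},
    {"dp": [0, 0, 0], "angular": [0, 0, 0], "gripper": 0}
  ]
}}

```text
clock: 12.85
position: [0.5566, 0.1437, 0.0029]
ee_rot: [0.508, 0.495, 0.505, -0.492]
contact_force: [-0.6, 0.3, -0.8]
width: -0.0
```

```bash
python3 need.py -42,150,-6 -42,39,-6; python3 - <<'E'
from h import *
a=grab("side")["image"][150:270,240:400]; b=grab("scene")["image"][170:260,300:420]
cv2.imwrite("pics/push1.png",np.hstack([cv2.resize(a,(400,300),interpolation=2),cv2.resize(b,(400,300),interpolation=2)]))
E
```

```text
[[ 6.100e-03  9.997e-01  2.520e-02  5.566e-01]
 [ 7.000e-04  2.520e-02 -9.997e-01  1.437e-01]
 [-1.000e+00  6.200e-03 -6.000e-04  2.900e-03]
 [ 0.000e+00  0.000e+00  0.000e+00  1.000e+00]]
t 12.85 F [-0.58  0.34 -0.76] w -0.0
tcp rack mm [-37.  167.1] z 2.9 yaw err deg 0.4
-42,150,-6 [ 0.074 -0.043  0.142]
-42,39,-6 [ 0.074 -0.05   1.067]
```

View pics/push1.png

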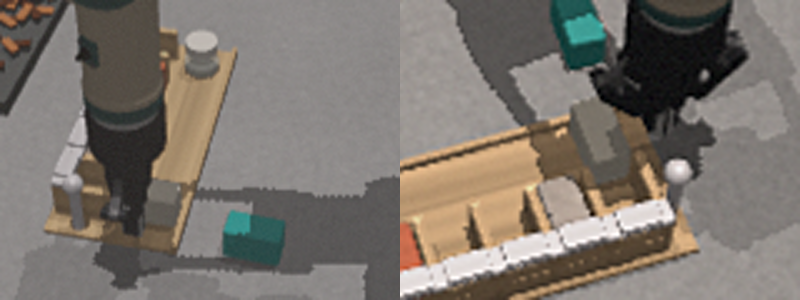

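{"method": "arm_command", "body": {
  "series": [
    {"dp": [0.07, -0.043, 0], "angular": [0.0045, 0, -0.003], "gripper": 0},
    {"dp": [0, 0, 0.08], "angular": [0, 0, 0], "gripper": 0},
    {"dp": [0, 0, 0.08], "angular": [0, 0, 0], "gripper": 0},
    {"dp": [0, 0, 0.07], "angular": [0, 0, 0], "gripper": 0},
    {"dp": [0, 0, 0.07], "angular": [0, 0, 0], "gripper": 0},
    {"dp": [0, 0, 0.07], "angular": [0, 0, 0], "gripper": 0},
    {"dp": [0, 0, 0.07], "angular": [0, 0, 0], "gripper": 0},
    {"dp": [0, 0, 0.07], "angular": [0, 0, 0], "gripper": 0}
  ]
}}

```text
clock: 13.95
position: [0.5523, 0.0786, -0.0057]
ee_rot: [0.504, 0.496, 0.504, -0.495]
contact_force: [-0.4, 0.7, 0.1]
width: -0.0002
```

```bash
python3 need.py -42,60,-6; cat > blk.py <<'E'
from h import *
O=np.array([.5966,-.0227]);y=.0183;M=np.array([[np.cos(y),-np.sin(y)],[np.sin(y),np.cos(y)]])
for n in ("side","scene","wrist"):
    d=grab(n); P=cloud(d); Z=P[:,:,2]; S=cv2.cvtColor(d["image"],cv2.COLOR_BGR2HSV)[:,:,1]
    Q=(P.reshape(-1,3)[:,:2]-O)@M*1000; Q=Q.reshape(400,640,2)
    m=(Z>.041)&(Z<.0505)&(S<70)&(Q[:,:,0]>-85)&(Q[:,:,0]<60)&(abs(Q[:,:,1])<150)
    k,L,st,c=cv2.connectedComponentsWithStats(m.astype(np.uint8))
    for i in range(1,k):
        if st[i,4]<40: continue
        cs,_=cv2.findContours((L==i).astype(np.uint8),0,1)
        q=((plane(d,cs[0][:,0,:],.046)[:,:2]-O)@M*1000)
        r=cv2.minAreaRect(q.astype(np.float32)); print(n,st[i,4],np.round(r[0],1),np.round(r[1],1),round(r[2],2),"x",q[:,0].min().round(1),q[:,0].max().round(1),"y",q[:,1].min().round(1),q[:,1].max().round(1))
E
python3 blk.py
```

```text
[[ 0.0017  0.9998  0.0174  0.5523]
 [ 0.0014  0.0174 -0.9998  0.0786]
 [-1.      0.0017 -0.0014 -0.0057]
 [ 0.      0.      0.      1.    ]]
t 13.95 F [-0.43  0.66  0.05] w -0.0002
tcp rack mm [-42.5 102.1] z -5.7 yaw err deg -0.05
-42,60,-6 [0.002 0.004 0.351]
side 75 [ -42.5 -123.8] [36.9 43.4] 11.96 x -63.0 -21.9 y -147.5 -101.5
side 154 [13.3 69.4] [35.8 57.5] 85.0 x -14.2 42.2 y 50.8 89.4
side 80 [-61.5  78.4] [24.1 37.5] 11.83 x -73.4 -47.7 y 59.8 99.1
scene 322 [-11.4  73.8] [48.8 93.1] 81.81 x -60.4 32.6 y 49.3 101.7
scene 44 [ -39.1 -118.1] [18.2 44.4] 75.66 x -61.5 -18.6 y -127.5 -107.0
wrist 11626 [16.1 69.3] [31.6 48.7] 89.97 x -8.2 40.5 y 53.5 85.1
wrist 266 [ 29.9 148.8] [9.1 5.4] 0.02 x 25.3 34.4 y 146.1 151.6
wrist 6755 [-28.8  86. ] [58.3 38.1] 88.87 x -48.4 -9.8 y 57.2 115.3
```

{"method": "arm_command", "body": {
  "series": [
    {"dp": [0, 0, 0.06], "angular": [0, 0, 0], "gripper": 0},
    {"dp": [0, 0, 0.06], "angular": [0, 0, 0], "gripper": 0},
    {"dp": [0, 0, 0.06], "angular": [0, 0, 0], "gripper": 0},
    {"dp": [0, 0, 0.05], "angular": [0, 0, 0], "gripper": 0},
    {"dp": [0, 0, 0.05], "angular": [0, 0, 0], "gripper": 0},
    {"dp": [0, 0, 0.04], "angular": [0, 0, 0], "gripper": 0},
    {"dp": [0, 0, 0], "angular": [0, 0, 0], "gripper": 0},
    {"dp": [0, 0, 0], "angular": [0, 0, 0], "gripper": 0}
  ]
}}

```text
clock: 15.1
position: [0.5531, 0.0381, -0.0057]
ee_rot: [0.504, 0.497, 0.504, -0.495]
contact_force: [0.9, 1.1, 0.4]
width: -0.0003
```

```bash
python3 need.py -42,52,-6; python3 blk.py
```

```text
[[ 0.0021  0.9999  0.0169  0.5531]
 [ 0.0018  0.0169 -0.9999  0.0381]
 [-1.      0.0021 -0.0017 -0.0057]
 [ 0.      0.      0.      1.    ]]
t 15.1 F [0.92 1.13 0.4 ] w -0.0003
tcp rack mm [-42.3  61.5] z -5.7 yaw err deg -0.08
-42,52,-6 [0.002 0.003 0.079]
side 57 [ -49.5 -126. ] [24.1 44.3] 17.25 x -63.0 -31.8 y -147.5 -102.1
side 70 [-62.4  36.8] [23.3 35.6] 5.57 x -72.9 -49.2 y 19.2 54.4
side 158 [15.7 67.3] [53.  39.6] 3.13 x -11.2 42.2 y 46.1 88.5
scene 167 [-28.6  36.1] [59.  44.2] 66.31 x -60.7 -9.6 y 16.1 71.8
scene 159 [11.8 67.2] [40.7 32.2] 1.76 x -8.6 32.6 y 50.9 82.7
scene 90 [ -39.1 -125.7] [35.2 39.8] 25.1 x -61.5 -20.1 y -146.0 -107.0
wrist 11450 [16.2 67.9] [31.4 48.6] 89.9 x -8.1 40.5 y 52.1 83.6
wrist 478 [ 30.1 148.7] [9.5 8. ] 0.67 x 25.4 34.9 y 144.7 152.7
wrist 6695 [-28.4  46.3] [57.6 38.3] 88.46 x -48.3 -9.8 y 17.8 75.4
```

{"method": "arm_command", "body": {
  "series": [
    {"dp": [0, 0, 0.03], "angular": [0, 0, 0], "gripper": 0},
    {"dp": [0, 0, 0.03], "angular": [0, 0, 0], "gripper": 0},
    {"dp": [0, 0, 0.03], "angular": [0, 0, 0], "gripper": 0},
    {"dp": [0, 0, 0], "angular": [0, 0, 0], "gripper": 0},
    {"dp": [0, 0, -0.1], "angular": [0, 0, 0], "gripper": 0},
    {"dp": [-0.3, 0, -0.05], "angular": [0, 0, 0], "gripper": 0},
    {"dp": [-0.4, -0.2, 0], "angular": [0, 0, 0], "gripper": 0},
    {"dp": [-0.3, -0.4, 0.1], "angular": [0, 0, 0], "gripper": 0}
  ]
}}

```text
clock: 16.25
position: [0.4809, 0.0334, 0.1144]
ee_rot: [0.504, 0.495, 0.506, -0.496]
contact_force: [0.2, -0.1, 0.5]
width: -0.0001
```

```bash
python3 need.py -42,52,-6; python3 blk.py
```

```text
[[-0.0027  0.9998  0.019   0.4809]
 [ 0.0015  0.0191 -0.9998  0.0334]
 [-1.     -0.0027 -0.0015  0.1144]
 [ 0.      0.      0.      1.    ]]
t 16.25 F [ 0.24 -0.05  0.47] w -0.0001
tcp rack mm [-114.6   58.2] z 114.4 yaw err deg 0.04
-42,52,-6 [1.001 0.608 0.054]
side 61 [ -38.  -122.9] [27.7 43.4] 12.26 x -53.1 -21.9 y -146.9 -100.9
side 178 [-43.1  25.7] [59.5 35.4] 2.35 x -72.9 -13.1 y 8.4 44.4
side 168 [15.7 67.3] [35.5 53.4] 88.24 x -10.9 41.8 y 48.7 85.8
scene 230 [-40.9  21.3] [31.5 60.4] 88.53 x -71.2 -10.7 y 5.2 37.3
scene 160 [11.9 66.7] [41.  32.6] 1.0 x -8.6 32.6 y 50.5 83.1
scene 88 [ -42.3 -127.5] [39.5 37.3] 7.25 x -62.3 -22.2 y -146.0 -108.5
wrist 2313 [ 4.6 68. ] [31.6 29.3] 89.91 x -10.1 19.3 y 52.2 83.8
wrist 3868 [-41.9  22.6] [31.6 58.6] 89.93 x -71.3 -12.6 y 6.8 38.4
wrist 608 [ -42.4 -113.7] [21.9 37.8] 88.93 x -61.4 -23.6 y -125.0 -102.8
wrist 40 [ -41.8 -137.7] [11.5  6.5] 52.1 x -46.2 -36.1 y -142.6 -131.9
wrist 41 [ -47.  -125.4] [17.5  4.2] 66.48 x -52.4 -43.4 y -132.9 -116.5
```

Block at rack (-41.9, 22.6), yaw ≈0, centred before gap 3; filed1 unmoved. Now come in front of it for the push home.

{"method": "arm_command", "body": {
  "series": [
    {"dp": [0.2, 0, 0.15], "angular": [0, 0, 0], "gripper": 0},
    {"dp": [0.25, 0, 0.13], "angular": [0, 0, 0], "gripper": 0},
    {"dp": [0.25, 0, 0], "angular": [0, 0, 0], "gripper": 0},
    {"dp": [0.15, 0, 0], "angular": [0, 0, 0], "gripper": 0},
    {"dp": [0.08, 0, 0], "angular": [0, 0, 0], "gripper": 0},
    {"dp": [0, 0, 0], "angular": [0, 0, 0], "gripper": 0},
    {"dp": [0, 0, 0], "angular": [0, 0, 0], "gripper": 0},
    {"dp": [0, 0, 0], "angular": [0, 0, 0], "gripper": 0}
  ]
}}

```text
clock: 17.4
position: [0.4848, 0.0011, -0.0026]
ee_rot: [0.505, 0.496, 0.505, -0.494]
contact_force: [0.4, -1.3, -1.3]
width: 0.0001
```

```bash
python3 need.py -84,23,-6 -19,23,-6
```

```text
[[ 0.0021  0.9998  0.0194  0.4848]
 [ 0.0015  0.0194 -0.9998  0.0011]
 [-1.      0.0021 -0.0015 -0.0026]
 [ 0.      0.      0.      1.    ]]
t 17.4 F [ 0.41 -1.29 -1.26] w 0.0001
tcp rack mm [-111.3   25.8] z -2.6 yaw err deg 0.06
-84,23,-6 [0.029 0.228 0.024]
-19,23,-6 [0.03  0.769 0.024]
```

{"method": "arm_command", "body": {
  "series": [
    {"dp": [0.015, 0.1, 0.024], "angular": [0, 0, 0], "gripper": 0},
    {"dp": [0, 0.08, 0], "angular": [0, 0, 0], "gripper": 0},
    {"dp": [0, 0.06, 0], "angular": [0, 0, 0], "gripper": 0},
    {"dp": [0, 0.06, 0], "angular": [0, 0, 0], "gripper": 0},
    {"dp": [0, 0.06, 0], "angular": [0, 0, 0], "gripper": 0},
    {"dp": [0, 0.06, 0], "angular": [0, 0, 0], "gripper": 0},
    {"dp": [0, 0.06, 0], "angular": [0, 0, 0], "gripper": 0},
    {"dp": [0, 0, 0], "angular": [0, 0, 0], "gripper": 0}
  ]
}}

```text
clock: 18.4
position: [0.547, -0.0009, -0.0032]
ee_rot: [0.505, 0.496, 0.504, -0.494]
contact_force: [-0.2, -0.3, -0.4]
width: -0.0
```

```bash
python3 need.py -19,23,-4;python3 blk.py
```

```text
[[ 3.200e-03  9.998e-01  1.950e-02  5.470e-01]
 [ 1.200e-03  1.950e-02 -9.998e-01 -9.000e-04]
 [-1.000e+00  3.300e-03 -1.200e-03 -3.200e-03]
 [ 0.000e+00  0.000e+00  0.000e+00  1.000e+00]]
t 18.4 F [-0.24 -0.27 -0.4 ] w -0.0
tcp rack mm [-49.2  22.7] z -3.2 yaw err deg 0.07
-19,23,-4 [ 0.007  0.251 -0.002]
side 165 [-18.7  26.1] [35.4 86.6] 80.06 x -61.0 21.8 y 4.5 43.9
side 164 [14.4 68.3] [34.7 53.4] 89.61 x -12.2 41.1 y 50.8 85.8
scene 255 [-9.2 20.4] [67.8 32.9] 0.8 x -43.2 24.9 y 4.2 37.2
scene 161 [11.8 66.7] [40.4 32.3] 2.84 x -8.6 32.6 y 51.0 83.1
scene 48 [ -33.  -129.3] [36.4 20.5] 72.38 x -42.6 -19.8 y -146.0 -110.0
wrist 11910 [16.2 67. ] [49.2 31.4] 0.01 x -8.4 40.8 y 51.3 82.7
wrist 12538 [-11.8  22.2] [67.5 31.1] 0.07 x -45.5 22.0 y 6.6 37.8
wrist 995 [ -44.1 -106. ] [32.1  8.9] 15.63 x -58.4 -27.9 y -114.6 -100.7
```

{"method": "arm_command", "body": {
  "series": [
    {"dp": [0, 0.05, 0], "angular": [0, 0, 0], "gripper": 0},
    {"dp": [0, 0.05, 0], "angular": [0, 0, 0], "gripper": 0},
    {"dp": [0, 0.05, 0], "angular": [0, 0, 0], "gripper": 0},
    {"dp": [0, 0.04, 0], "angular": [0, 0, 0], "gripper": 0},
    {"dp": [0, 0.02, 0], "angular": [0, 0, 0], "gripper": 0},
    {"dp": [0, 0.015, 0], "angular": [0, 0, 0], "gripper": 0},
    {"dp": [0, 0.01, 0], "angular": [0, 0, 0], "gripper": 0},
    {"dp": [0, 0.01, 0], "angular": [0, 0, 0], "gripper": 0}
  ]
}}

```text
clock: 19.55
position: [0.5753, -0.0001, -0.0034]
ee_rot: [0.504, 0.495, 0.506, -0.495]
contact_force: [-1.5, -0.1, 0.7]
width: 0.0002
```

```bash
python3 need.py -19,23,-4
```

```text
[[-1.400e-03  9.998e-01  1.960e-02  5.753e-01]
 [ 1.500e-03  1.960e-02 -9.998e-01 -1.000e-04]
 [-1.000e+00 -1.400e-03 -1.600e-03 -3.400e-03]
 [ 0.000e+00  0.000e+00  0.000e+00  1.000e+00]]
t 19.55 F [-1.53 -0.09  0.68] w 0.0002
tcp rack mm [-20.9  23. ] z -3.4 yaw err deg 0.07
-19,23,-4 [0.005 0.016 0.   ]
```

Not clearly at the stop yet (1.5 N); a few more small steps.

{"method": "arm_command", "body": {
  "series": [
    {"dp": [0, 0.01, 0], "angular": [0, 0, 0], "gripper": 0},
    {"dp": [0, 0.01, 0], "angular": [0, 0, 0], "gripper": 0},
    {"dp": [0, 0.01, 0], "angular": [0, 0, 0], "gripper": 0},
    {"dp": [0, 0.01, 0], "angular": [0, 0, 0], "gripper": 0},
    {"dp": [0, 0.01, 0], "angular": [0, 0, 0], "gripper": 0},
    {"dp": [0, 0.01, 0], "angular": [0, 0, 0], "gripper": 0},
    {"dp": [0, 0.01, 0], "angular": [0, 0, 0], "gripper": 0},
    {"dp": [0, 0.01, 0], "angular": [0, 0, 0], "gripper": 0}
  ]
}}

```text
clock: 20.55
position: [0.5762, 0.0001, -0.004]
ee_rot: [0.5, 0.491, 0.51, -0.499]
contact_force: [-5.3, -0.5, 4.2]
width: 0.0
```

```bash
python3 need.py -19,23,-4; python3 blk.py|grep wrist
```

```text
[[-1.860e-02  9.996e-01  2.060e-02  5.762e-01]
 [ 1.400e-03  2.060e-02 -9.998e-01  1.000e-04]
 [-9.998e-01 -1.860e-02 -1.800e-03 -4.000e-03]
 [ 0.000e+00  0.000e+00  0.000e+00  1.000e+00]]
t 20.55 F [-5.26 -0.47  4.17] w 0.0
tcp rack mm [-20.   23.1] z -4.0 yaw err deg 0.13
-19,23,-4 [-0.     0.009  0.001]
wrist 8995 [15.7 66.3] [45.7 32.9] 0.04 x -7.2 38.6 y 49.9 82.8
wrist 9285 [11.5 22.2] [52.8 31.1] 0.08 x -15.0 37.9 y 6.6 37.7
wrist 1447 [ -42.3 -109.5] [39.6 16.3] 9.79 x -61.0 -21.9 y -118.2 -100.8
```

Stalled at the stop. Retract straight back, then up.

{"method": "arm_command", "body": {
  "series": [
    {"dp": [0, -0.1, 0], "angular": [0, 0, 0.01], "gripper": 0},
    {"dp": [0, -0.25, 0], "angular": [0, 0, 0], "gripper": 0},
    {"dp": [-0.1, -0.3, 0], "angular": [0, 0, 0], "gripper": 0},
    {"dp": [-0.35, -0.2, 0], "angular": [0, 0, 0], "gripper": 0},
    {"dp": [-0.4, 0, 0], "angular": [0, 0, 0], "gripper": 0},
    {"dp": [-0.4, 0, 0], "angular": [0, 0, 0], "gripper": 0},
    {"dp": [0, 0, 0], "angular": [0, 0, 0], "gripper": 0},
    {"dp": [0, 0, 0], "angular": [0, 0, 0], "gripper": 0}
  ]
}}

```text
clock: 21.7
position: [0.4831, -0.0029, 0.1513]
ee_rot: [0.511, 0.502, 0.498, -0.489]
contact_force: [0.4, 0.2, -0.4]
width: 0.0
```

```bash
python3 need.py; python3 blk.py; python3 - <<'E'
from h import *
d=grab("wrist"); cv2.imwrite("pics/end.png",d["image"])
E
```

```text
[[ 2.540e-02  9.995e-01  1.900e-02  4.831e-01]
 [ 7.000e-04  1.900e-02 -9.998e-01 -2.900e-03]
 [-9.997e-01  2.540e-02 -2.000e-04  1.513e-01]
 [ 0.000e+00  0.000e+00  0.000e+00  1.000e+00]]
t 21.7 F [ 0.38  0.16 -0.39] w 0.0
tcp rack mm [-113.2   21.9] z 151.3 yaw err deg 0.04
side 78 [ -42.5 -123.9] [36.9 43.4] 11.96 x -63.0 -21.9 y -147.5 -101.5
side 147 [16.6 21.5] [51.3 34.1] 0.34 x -9.1 42.2 y 4.5 38.7
side 166 [14.9 67.6] [33.5 52.3] 89.89 x -11.2 41.1 y 50.8 84.3
scene 159 [12.1 66.9] [40.6 32.2] 1.0 x -8.1 32.6 y 50.9 83.1
scene 101 [ -42.7 -126.6] [36.2 41.5] 76.12 x -62.6 -21.4 y -146.0 -107.9
scene 157 [12.4 20.8] [38.9 32.2] 5.16 x -7.0 33.2 y 4.2 37.2
wrist 2760 [14.2 67.4] [47.4 31.8] 0.03 x -9.5 37.9 y 51.5 83.3
wrist 2668 [14.9 22. ] [45.9 31.6] 0.0 x -8.0 37.9 y 6.2 37.8
wrist 70 [ 29.4 148.3] [5.3 8.6] 82.3 x 24.9 33.8 y 146.1 151.5
wrist 307 [ -42.8 -112.9] [17.4 36.5] 89.33 x -61.1 -24.6 y -121.8 -104.2
wrist 45 [ -44.8 -122.9] [11.5  8. ] 39.96 x -50.5 -38.6 y -127.2 -119.1
```

View pics/end.png

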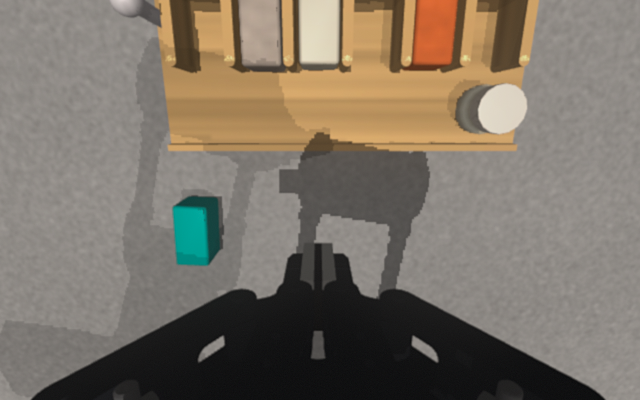

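The block (319,33) sits straight in the third gap. Its front face is at x≈-8.0 mm (home value -8), level with the filed stones. The jar and filed stones are unmoved.

```bash
python3 -c "
from rig import sign_off; print(sign_off())"
```

```text
the job is handed in; nothing more can be done
None
```

The block is home in the third gap from the post, and the job was handed in at about 22 s of the 54 s allowed. `sign_off` gives no verdict, so I can't confirm how it was judged.

- **Count:** the post stands at the rack's +y end. I touched padA, padB and padC in that order with the shut fingers, at about 5.5, 11.5 and 16 N. I lifted the fingers between touches.
- **Push:** I pushed the pale block along the lane to y ≈ 22.6 mm, then straight into the gap until it stalled at the stop at about 5 N. I then backed off clear of everything.
- **Last checks:** the wrist view puts the block's front face at rack x ≈ -8 mm (home value -8), y ≈ 22 mm (gap centre 23) and yaw ≈ 0. The filed stone beside it and the jar measured the same as before, within 1–2 mm. The reddish stone was only checked by eye.
- **Disagreements:** contact with the rail came at a reported tip height of 33 mm instead of 61 mm. The shut fingertips therefore seem to end about 28 mm short of the reported TCP; I allowed for that by contact and camera. The wrist, side and scene views differed by 1–2 mm in y, and the scene view gave a yaw of about 5° on the partly hidden block top, against about 0° in the other two.

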